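Put the containers and the pinning block into their fitted rests

TASK

Clear the preparation bench: put the white drip bottle, the wide jar, the small vial and the cork pinning block each into the wooden rest whose recess matches it most closely in shape and size. Everything must stand upright and flat on the floor of its own recess; never lay or knock over the bottle, the jar or the vial, and leave the flat piece of brown stone and the black loupe where they are.

Things in the scene. Friction and masses are not known exactly. Their poses are not given: they have to be found in the camera images.
- vial: Slim clear screw-cap vial with a black cap, 58 mm tall, body 22 mm and cap 23.4 mm in diameter (cap from 46 mm up). Origin: centre of the underside; z runs up through it. It starts upright on the bench.
- bottle: White plastic drip bottle with a white nozzle, 88 mm tall; round body 37 mm in diameter up to 70 mm height, nozzle above it about 20 mm wide. Origin: centre of the underside; z runs up through it. It starts upright on the bench.
- jar: Wide, squat clear glass jar with a narrower black cap, 66 mm tall; round body 52 mm in diameter (cap above 58 mm height, about 28 mm wide). Origin: centre of the underside; z runs up through it. It starts upright on the bench.
- cork: Rectangular brown cork pinning block, 36 mm along its x, 50 mm along its y, 20 mm high, with two thin pins standing up to 38 mm (the pins are for show and cannot be felt; grip the cork itself, across the 36 mm). Origin: centre of the underside; z runs up through it. It starts upright on the bench.
- rest_vial: Beech rest, a square plate 80 x 80 mm, 8 mm high, with the smallest round recess, 36 mm in diameter, in its middle, 5 mm deep, so that its black rubber floor lies 3 mm above the bench. Its origin is the centre of its underside (z = 0, on the bench), z up. It is screwed down and does not move. For the vial.
- rest_bottle: Beech rest, a square plate 80 x 80 mm, 8 mm high, with the middle-sized round recess, 49 mm in diameter, in its middle, 5 mm deep, so that its black rubber floor lies 3 mm above the bench. Its origin is the centre of its underside (z = 0, on the bench), z up. It is screwed down and does not move. For the drip bottle.
- rest_jar: Beech rest, a square plate 80 x 80 mm, 8 mm high, with the largest round recess, 64 mm in diameter, in its middle, 5 mm deep, so that its black rubber floor lies 3 mm above the bench. Its origin is the centre of its underside (z = 0, on the bench), z up. It is screwed down and does not move. For the jar.
- rest_cork: Beech rest, a square plate 80 x 80 mm, 8 mm high, with a rectangular recess, 48 mm along its x and 62 mm along its y, in its middle, 5 mm deep, so that its black rubber floor lies 3 mm above the bench. Its origin is the centre of its underside (z = 0, on the bench), z up. It is screwed down and does not move. For the cork block, whose long side lies along the recess's long side, either way round.
- plate: Bystander: flat irregular piece of brown stone, 41 x 53 mm, 13 mm high, at the back of the bench. Origin: centre of the underside. (To its right a wooden specimen box is fixed to the bench, 100 mm deep and 150 mm wide, centred at x = 0.58, y = -0.055 m; its walls are 46 mm high and its lid stands open to 145 mm. Carry things high over it.)
- magnifier: Bystander: black round loupe, 35 mm in diameter, 18 mm high, towards the right end of the bench. Origin: centre of the underside.

How it is judged:
At the end, for the whole second after the job is handed in: Vial, bottle, jar and cork each sit in their own rest: origin within 10 mm of the rest's origin seen from above and 0.5 to 5.5 mm above the rest's underside (the recess floor is at 3 mm), tilted less than 0.06 rad, released and at rest; stone plate and loupe within 30 mm of where they started (horizontal distance between vial and rest_vial below 0.01 m and z of vial in the frame of rest_vial between 0.0005 and 0.0055 m and angle between each of vial, bottle, jar, cork's own z axis and vertical below 0.06 rad and linear speed of each of vial, bottle, jar, cork below 0.02 m/s and horizontal distance between bottle and rest_bottle below 0.01 m and z of bottle in the frame of rest_bottle between 0.0005 and 0.0055 m and horizontal distance between jar and rest_jar below 0.01 m and z of jar in the frame of rest_jar between 0.0005 and 0.0055 m and horizontal distance between cork and rest_cork below 0.01 m and z of cork in the frame of rest_cork between 0.0005 and 0.0055 m and distance of each of plate, magnifier from where it was at the start of the episode below 0.03 m); the robot touches nothing.
It fails at once if the vial is tipped by more than 0.6 rad (angle between vial's own z axis and vertical above 0.6 rad).
It fails at once if the bottle is tipped by more than 0.6 rad (angle between bottle's own z axis and vertical above 0.6 rad).
It fails at once if the jar is tipped by more than 0.6 rad (angle between jar's own z axis and vertical above 0.6 rad).
It fails at once if the stone plate or the loupe is moved by more than 30 mm (distance of any of plate, magnifier from where it was at the start of the episode above 0.03 m).
It also fails if it takes over 109 s, if anything falls off the work surface, if the arm or the gripper's body presses on something with over 40 N, if the wrist force passes 120 N, or if a joint passes its speed limit or range.

ROBOT

A 7-joint arm with a two-finger parallel gripper is mounted at the origin on a cart in front of the work surface, level with it; the furniture and walls round the work are solid. World frame = base frame: x ahead of the robot, y to its left, z up, the work surface at z = 0. Lengths are in m, angles in rad, forces in N, time in s.
With the tool pointing down it reaches from about 0.425 to 0.825 m from the base axis. Payload 3.6 kg.
Tool frame: the origin (TCP) lies midway between the tips of the shut fingers; the grasp point (between the pads) lies env.grip_depth behind it (env.grip_depth is the distance from the TCP to the grasp point, in m); z points along the fingers, y is the line along which they close (so a half turn about z gives the same grasp; the last joint's range is limited). The gripper opens to 85 mm and grips with 20 to 120 N. Pads are 22 mm wide; open, the fingers measure 114 mm over their backs; the gripper's body (76 mm by 85 mm) begins 54 mm behind the grasp point. The pads swing forward as they close: fully open they stand 13 mm farther back than shut.
Start: joints at [-1.187, 0.615, -0.013, 1.423, 0.008, 1.103, -0.04], TCP at [0.26, 0.596, 0.231] pointing down, gripper open.
Joint ranges: [-3.12, 3.12], [-0.3, 2.06], [-1.34, 1.32], [0.26, 2.42], [-1.36, 4.5], [0.01, 1.98], [-2.84, 2.84]. Speed limits (rad/s): [2.79, 2.79, 3.14, 3.14, 3.14, 3.14, 3.14].

INTERFACE

Orientations are given as [roll, pitch, yaw] about the fixed x, y, z axes, in that order (R = Rz(yaw) Ry(pitch) Rx(roll)).
In Python, from plant import env gives the robot as it stands.
- The arm moves only by the shell command python3 -m crank 'ROWS' [FORCE]. ROWS is text: rows parted by semicolons, each of 5 numbers parted by spaces: the opening, from -1 (shut) to 1 (fully open), so that 0 is half open, then the shift along the tool's x, y, z in units of 0.2 m (1.0 is 0.2 m), then the turn about the tool's z in units of 180 degrees (1.0 is 180 degrees). A call has 1 to 20 rows; each row is the pose to reach, as a shift and turn from the pose commanded when the call began, along the tool's axes at that moment, turning the shorter way round; what a row does not reach only later rows make up. A row lasts 1/12 s, in which the tool goes at most 41.7 mm and 7.16 degrees, less where a joint would pass 70% of its speed; a pose out of reach is approached as far as the arm can. A call with a number of a shift or a turn outside -1 to 1 is refused whole. A call with a gripper value outside its range is refused whole. The fingers move at their own pace and stop on an object; FORCE is the grip in N (left out, the last holds). Time passes only in rows, so rows that repeat a pose let the fingers close. It gives the time, the measured TCP pose, the force, the opening and the grip force at its end, in the units of the state.
- env.sense(): the state, without advancing time (a new reading comes with each control period).
- env.capture(name): name is "scene" or "top" or "wrist"; returns the picture (400x640x3 uint8, red, green, blue); there is no depth.
- env.camera_params(name): a dict with "camera_matrix" (3x3 intrinsics, pixels), "view" (4x4, takes a point from world to camera coordinates). Camera axes: x right, y down, z forward; pixel columns grow to the right and rows downward; lengths in m; the calibration is good to about 2 mm. A picture is of the moment at which its call begins: read the wrist's pose just before it. camera_params takes no time and is no camera call; for the wrist camera it gives the pose at the moment of the call.
- env.close_job(): hands the job in; it is judged then, once.
Trained networks look in the newest picture that a camera, given by its name, has taken for a name from the list of things; names that differ only in an ending like _2 or _b are one class to them, and where a whole thing is asked for, a point or a joint stands for the part that bears it (a point fixed in the world has none). Each returns a list of dicts, best first, with "p" (0 to 1); they miss things now and then, are a little off and sometimes report something else, mostly with a low value. They report only what shows in the picture. A call takes as long as a camera call.
- env.masks_of(camera, label): "region" (400x640 bool, what is visible of it) and "xy" ([column, row] in pixels, amid what is visible of it).
The state is a dict: "t": time; "joint_pos": joint angles; "joint_velocities": joint speeds; "joint_torque": joint torques, N m; "ee_pos": TCP position; "tcp_rot": TCP orientation; "contact_force": force on the tool from outside, world axes, zero at the start; "ft_torque": the same for the moment, N m; "grip_width": finger opening in m; "finger_force": force on a finger pad.
Only numpy, scipy, OpenCV 4.12 (cv2) and the standard library are available. Lean on these libraries where they do the work, as an engineer would, in place of code of your own. Each camera call takes 0.05 s, during which the arm holds its last target. There are 200 camera calls.

## Working session

There is one attempt and no reset: what is moved stays moved. The work goes in short steps, Python scripts to look and compute and a shell command to move; the robot and the scene stay as the last step left them, time stands still between calls to the robot, and variables do not carry over. Pictures are saved under pics/ and viewed, at most 17 in all, crops included, and the job is handed in when it is done.

```bash
ls; mkdir -p pics; python3 - <<'E'
from plant import env
import cv2,numpy as np
np.set_printoptions(precision=4,suppress=True)
print(env.sense(), env.grip_depth)
for c in ("top","scene"):
    im=env.capture(c); cv2.imwrite(f"pics/{c}0.png",im[:,:,::-1])
    p=env.camera_params(c); print(c,p["camera_matrix"],p["view"])
    for l in "vial bottle jar cork rest_vial rest_bottle rest_jar rest_cork plate magnifier".split():
        for d in env.masks_of(c,l)[:4]:
            print(l,round(d["p"],2),np.round(d["xy"],1),d["region"].sum())
print(env.sense()["t"])
E
```

```text
pics
{'t': 0.0, 'joint_pos': array([-1.1866,  0.616 , -0.0126,  1.4249,  0.0081,  1.1034, -0.0404]), 'joint_velocities': array([-0.001 , -0.0006, -0.0008, -0.0016,  0.0005,  0.0021,  0.0002]), 'joint_torque': array([ -0.0006, -46.9209,   0.2592, -17.1032,   0.0101,   0.0097,
         0.    ]), 'ee_pos': array([0.2592, 0.5952, 0.2301]), 'tcp_rot': array([-3.1389,  0.    ,  2.7309]), 'contact_force': array([-0.4275, -0.033 ,  1.0734]), 'ft_torque': array([ 0.0596, -0.0076, -0.0005]), 'finger_force': 0.0, 'grip_width': 0.0853479117707266} 0.0187
top [[475.9175   0.     317.2738]
 [  0.     475.9175 198.3259]
 [  0.       0.       1.    ]] [[ 0.0237 -0.9997  0.0027 -0.1056]
 [-0.9831 -0.0238 -0.1815  0.564 ]
 [ 0.1815  0.0017 -0.9834  1.3235]
 [ 0.      0.      0.      1.    ]]
vial 0.3 [258.1 162.7] 178
bottle 0.43 [371.8 193.2] 172
jar 0.65 [346.8 249.3] 785
jar 0.57 [300.1 237.3] 269
cork 0.55 [207.  194.3] 212
rest_vial 0.73 [208.6 240.2] 746
rest_vial 0.38 [416.3 198.4] 54
rest_bottle 0.81 [343.7 248.5] 762
rest_jar 0.59 [254.8 237.8] 759
rest_jar 0.45 [205.  193.9] 197
rest_cork 0.93 [251.8 192.3] 705
rest_cork 0.46 [206.2 193.6] 198
plate 0.49 [257.3 163.1] 159
magnifier 0.66 [413.1 204.8] 74
scene [[440.9926   0.     318.6571]
 [  0.     440.9926 197.9854]
 [  0.       0.       1.    ]] [[ 0.8412 -0.5408  0.0064 -0.5273]
 [-0.277  -0.441  -0.8537  0.1704]
 [ 0.4645  0.7163 -0.5208  0.984 ]
 [ 0.      0.      0.      1.    ]]
vial 0.65 [331.9 274.1] 258
bottle 0.6 [360.  235.9] 393
jar 0.87 [268.2 211.1] 437
cork 0.52 [267.  165.8] 151
rest_vial 0.94 [229.9 180.1] 405
rest_bottle 0.89 [297.7 250.4] 761
rest_jar 0.64 [250.7 196.4] 461
rest_jar 0.32 [267.4 209.2] 479
rest_cork 0.74 [284.7 182.2] 387
magnifier 0.78 [390.2 275.4] 217
magnifier 0.25 [332.1 274.1] 246
1.1
```

```bash
python3 - <<'E'
import cv2
a=cv2.imread("pics/top0.png")[130:290,170:450]; cv2.imwrite("pics/top0c.png",cv2.resize(a,None,fx=2.85,fy=2.85,interpolation=cv2.INTER_CUBIC))
a=cv2.imread("pics/scene0.png")[110:330,190:450]; cv2.imwrite("pics/scene0c.png",cv2.resize(a,None,fx=2.7,fy=2.7,interpolation=cv2.INTER_CUBIC))
E
```

```text
(no output)
```

View pics/top0c.png

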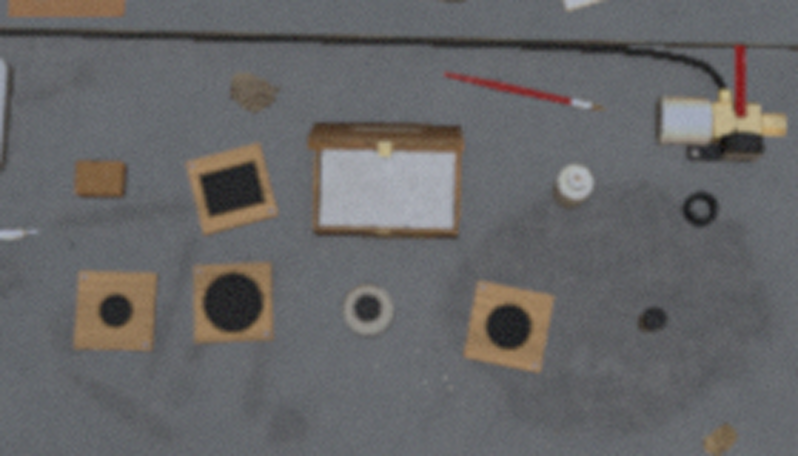

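View pics/scene0c.png

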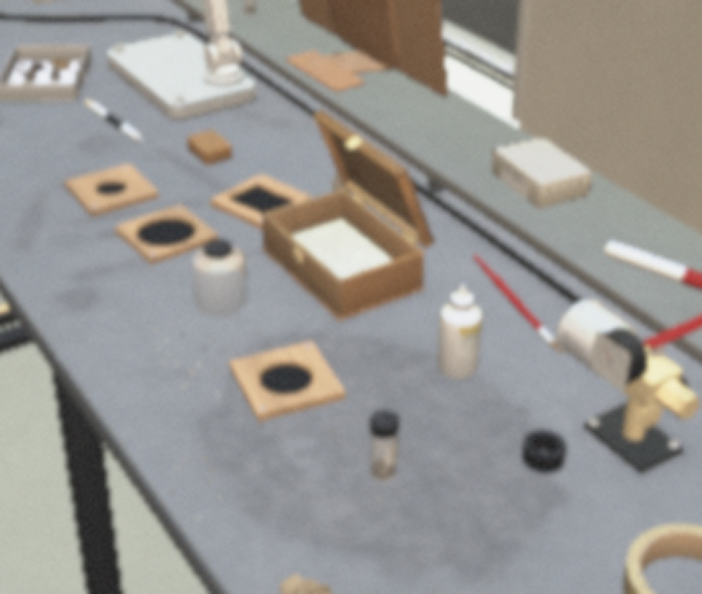

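Both views agree. In the top crop: cork (100,178), rest_cork (232,189, turned), rest_vial (116,310), rest_jar (232,302), jar (368,309), rest_bottle (508,326), bottle (575,185), vial (653,319), loupe (700,208), stone (253,91). In the top view the network confuses vial/stone and jar/rests, so I gate its reports by these positions.

```bash
cat > h.py <<'E'
import numpy as np, cv2
from scipy.spatial.transform import Rotation as Ro
from scipy.optimize import least_squares
np.set_printoptions(precision=4,suppress=True)
def ray(P,px,z):
    "world point at height z seen at px"
    K,V=P["camera_matrix"],P["view"]; R=V[:3,:3]; c=-R.T@V[:3,3]
    d=R.T@np.linalg.inv(K)@[px[0],px[1],1]; return c+d*(z-c[2])/d[2]
def proj(P,X):
    X=np.atleast_2d(X)@P["view"][:3,:3].T+P["view"][:3,3]; u=X@P["camera_matrix"].T; return u[:,:2]/u[:,2:]
a=np.linspace(0,2*np.pi,40)
def ring(d,z): return np.c_[d/2*np.cos(a),d/2*np.sin(a),0*a+z]
SH=dict(vial=np.r_[ring(22,0),ring(23.4,46),ring(23.4,58)]/1e3,
 bottle=np.r_[ring(37,0),ring(37,70),ring(20,74),ring(8,88)]/1e3,
 jar=np.r_[ring(52,0),ring(52,54),ring(28,60),ring(28,66)]/1e3)
def box(x,y,z): return np.array([[i*x/2,j*y/2,k*z] for i in(-1,1) for j in(-1,1) for k in(0,1)])/1e3
SH["cork"]=box(36,50,20)
for r in("vial","bottle","jar","cork"): SH["rest_"+r]=box(80,80,8)
def cen(P,name,xy,yaw=0):
    X=SH[name]@Ro.from_euler("z",yaw).as_matrix().T+[xy[0],xy[1],0]
    h=cv2.convexHull(proj(P,X).astype(np.float32)); m=cv2.moments(h); return np.array([m["m10"],m["m01"]])/m["m00"]
def cmask(reg):
    h=cv2.convexHull(cv2.findNonZero(reg.astype(np.uint8))).astype(np.float32); m=cv2.moments(h); return np.array([m["m10"],m["m01"]])/m["m00"]
def fit(name,obs,x0,yaw=0):
    "obs: list of (P, centroid px)"
    f=lambda x: np.concatenate([cen(P,name,x,yaw)-c for P,c in obs])
    s=least_squares(f,x0); return s.x,s.fun
def tool(s,xyz,yaw=None):
    "rows entries for going to xyz / yaw from state s"
    R=Ro.from_euler("xyz",s["tcp_rot"]).as_matrix(); d=R.T@(np.array(xyz)-s["ee_pos"])/0.2
    t=0 if yaw is None else -((yaw-s["tcp_rot"][2]+np.pi/2)%np.pi-np.pi/2)/np.pi
    return np.r_[d,t]
E
python3 - <<'E'
from plant import env
from h import *
T=dict(vial=(399,242),bottle=(372,195),jar=(299,238),cork=(205,192.5),rest_vial=(210.7,238.8),rest_jar=(251.4,236),rest_bottle=(348,244),rest_cork=(251.4,196.3),magnifier=(415.6,203),plate=(258.8,162))
S=dict(vial=(332,274),bottle=(360,234),jar=(271,212),cork=(267.8,164),rest_vial=(231,179.6),rest_jar=(251.9,196),rest_cork=(287,182.6),rest_bottle=(296,250))
for c in("top","scene"): env.capture(c)
P={c:env.camera_params(c) for c in("top","scene")}
for n in T:
    o=[]
    for c,E in(("top",T),("scene",S)):
        if n not in E: continue
        for d in env.masks_of(c,n):
            q=cmask(d["region"])
            if np.hypot(*(q-E[n]))<7: o.append((c,q));break
    print(n,"hand",ray(P["top"],T[n],.005)[:2],[ (c,q) for c,q in o])
    if n in SH:
        for sub in ([o] if len(o)<2 else [o,o[:1],o[1:]]):
            if sub: x,r=fit(n,[(P[c],q) for c,q in sub],ray(P["top"],T[n],.005)[:2]); print("   ",[c for c,_ in sub],x,"res",r,"reach",np.hypot(*x))
s=env.sense();V=env.camera_params("wrist")["view"];R=Ro.from_euler("xyz",s["tcp_rot"]).as_matrix()
print("wristcam in tool",R.T@(-V[:3,:3].T@V[:3,3]-s["ee_pos"]),"\naxes",V[:3,:3]@R,env.camera_params("wrist")["camera_matrix"][0],s["t"])
E
```

```text
vial hand [ 0.4502 -0.3354] [('scene', array([331.5784, 273.0211]))]
    ['scene'] [ 0.4527 -0.322 ] res [ 0. -0.] reach 0.5555160825394277
bottle hand [ 0.589  -0.2556] [('top', array([370.9068, 195.0179])), ('scene', array([359.756 , 234.2066]))]
    ['top', 'scene'] [ 0.5829 -0.2487] res [ 0.0439 -0.1755 -0.3221 -0.052 ] reach 0.6337474125885936
    ['top'] [ 0.5824 -0.2485] res [ 0. -0.] reach 0.6332134315884405
    ['scene'] [ 0.5835 -0.2492] res [-0.  0.] reach 0.6344593687496924
jar hand [ 0.4549 -0.0411] [('top', array([299.1034, 239.3429])), ('scene', array([270.9176, 211.9026]))]
    ['top', 'scene'] [ 0.4508 -0.0413] res [-0.418  -0.8833 -0.4888  1.3138] reach 0.4527217041556423
    ['top'] [ 0.4483 -0.0426] res [ 0. -0.] reach 0.45032118677317245
    ['scene'] [ 0.4548 -0.0364] res [ 0. -0.] reach 0.4562461416917012
cork hand [0.5846 0.2445] [('top', array([204.9918, 192.122 ])), ('scene', array([266.9799, 163.698 ]))]
    ['top', 'scene'] [0.5846 0.2445] res [-0.439   0.0265 -0.1724  0.9759] reach 0.6336318624665528
    ['top'] [0.5847 0.2432] res [-0.0001  0.    ] reach
[... 911 characters left out ...]
.1827] res [0.0432 0.1493] reach 0.4796256935761445
rest_cork hand [0.5764 0.1051] [('top', array([250.9552, 196.1537])), ('scene', array([285.5971, 183.0036]))]
    ['top', 'scene'] [0.5764 0.1051] res [0.4491 0.2616 0.0143 2.2357] reach 0.5858553200362766
    ['top'] [0.5771 0.1065] res [-0.  0.] reach 0.5868556644292976
    ['scene'] [0.5764 0.1051] res [0.0143 2.2357] reach 0.585855301896346
magnifier hand [ 0.5679 -0.3859] [('top', array([415.522 , 203.2656]))]
plate hand [0.6826 0.0878] [('top', array([257.7578, 162.1546]))]
wristcam in tool [ 0.0777  0.0003 -0.1413] 
axes [[ 0.0007  1.     -0.    ]
 [-0.9511  0.0007 -0.309 ]
 [-0.309   0.0002  0.9511]] [344.6291   0.     318.4266] 2.1
```

```bash
python3 -c "
from plant import env
from h import *
print(tool(env.sense(),[.55,.2,.25],np.pi/2))"
```

```text
[-2.1219 -1.2351 -0.0936  0.3693]
```

```bash
python3 -m crank '1 -1 -0.6 -0.1 0.369; 1 -1 -0.6 -0.1 0.369; 1 -1 -0.6 -0.1 0.369; 1 -1 -0.6 -0.1 0.369; 1 -1 -0.6 -0.1 0.369; 1 -1 -0.6 -0.1 0.369; 1 -1 -0.6 -0.1 0.369; 1 -1 -0.6 -0.1 0.369; 1 -1 -0.6 -0.1 0.369; 1 -1 -0.6 -0.1 0.369'; python3 -c "
from plant import env
from h import *
print(tool(env.sense(),[.55,.2,.25],np.pi/2))"
```

```text
t: 2.93
ee_pos: [0.395, 0.406, 0.2515]
tcp_rot: [3.142, -0.0, 1.567]
contact_force: [0.4, -0.5, -0.2]
grip_width: 0.0859
finger_force: 0.0
[-1.0269  0.7793  0.0071 -0.0013]
```

```bash
python3 -m crank '1 -1 0.78 0 0; 1 -1 0.78 0 0; 1 -1 0.78 0 0; 1 -1 0.78 0 0; 1 -1 0.78 0 0; 1 -1 0.78 0 0; 1 -1 0.78 0 0; 1 -1 0.78 0 0'; cat > look.py <<'E'
import sys
from plant import env
from h import *
def look(fn,names):
    s=env.sense(); P=env.camera_params("wrist"); im=env.capture("wrist"); cv2.imwrite(fn,im[:,:,::-1])
    print("tcp",s["ee_pos"],s["tcp_rot"])
    pri=dict(vial=(.4527,-.322),bottle=(.583,-.2487),jar=(.451,-.041),cork=(.5846,.244),rest_vial=(.448,.222),rest_jar=(.458,.099),rest_bottle=(.442,-.184),rest_cork=(.577,.106))
    for n in names:
        for d in env.masks_of("wrist",n):
            q=cmask(d["region"]); x,r=fit(n,[(P,q)],pri[n])
            ok=np.hypot(*(x-pri[n]))<.03
            rc=cv2.minAreaRect(cv2.findNonZero(d["region"].astype(np.uint8)))
            if ok: print(n,round(d["p"],2),np.round(q,1),x,"cut" if np.r_[d["region"][[0,-1]].ravel(),d["region"][:,[0,-1]].ravel()].any() else "")
            else: print(n,"reject",x)
            if ok and n.endswith("cork"):
                c4=np.array([ray(P,p,.02 if n=="cork" else .008)[:2] for p in cv2.boxPoints(rc)]); e=c4-np.roll(c4,1,0)
                print("   sides",np.linalg.norm(e,axis=1),"yaw",[np.arctan2(v[1],v[0]) for v in e[:2]])
    return im,P
if __name__=="__main__": look(sys.argv[1],sys.argv[2:])
E
python3 look.py pics/w1.png cork rest_cork rest_vial rest_jar jar
```

```text
t: 3.6
ee_pos: [0.5533, 0.2015, 0.2515]
tcp_rot: [3.14, 0.002, 1.563]
contact_force: [-0.0, 1.2, 0.0]
grip_width: 0.0853
finger_force: 0.0
tcp [0.5533 0.2015 0.2515] [3.14   0.0021 1.5634]
cork 0.71 [346.5 120.4] [0.5858 0.2463] 
   sides [0.0499 0.0354 0.0499 0.0369] yaw [np.float64(1.6024628460731685), np.float64(0.01993311817683909)]
rest_cork 0.84 [338.6 233.4] [0.5792 0.1092] 
   sides [0.0844 0.0799 0.0827 0.0849] yaw [np.float64(1.8185781452130985), np.float64(0.29828649538068835)]
rest_vial 0.57 [223.1 141. ] [0.449  0.2228] 
rest_jar 0.86 [241.9 239. ] [0.4609 0.1025] 
jar 0.56 [239.9 348. ] [ 0.4531 -0.0372]
```

View pics/w1.png

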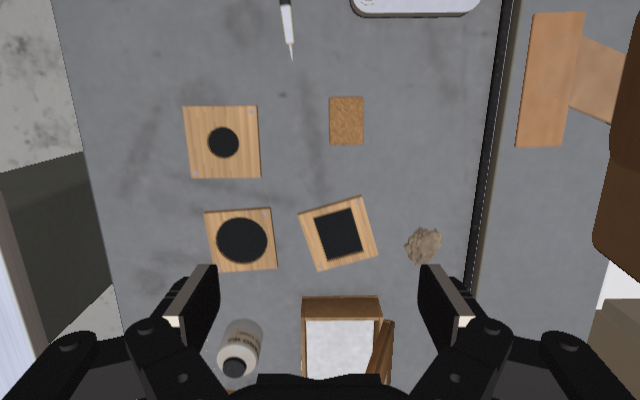

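The wrist picture shows the cork at (346,121), rest_cork (338,233, long side turned about 15°), rest_vial (222,142) and rest_jar (241,240). All lie within 3 mm of the top-camera fit. Moving to grasp the cork.

```bash
cat > go.py <<'E'
import sys
from plant import env
from h import *
v=[float(x) for x in sys.argv[1:]]
print(env.sense()["t"],tool(env.sense(),v[:3],v[3] if len(v)>3 else None))
E
python3 go.py .5855 .246 .004 1.596
```

```text
3.9 [ 0.1869  0.1785  1.2362 -0.0066]
```

```bash
python3 -m crank '1 0.19 0.18 0.2 -0.007; 1 0.19 0.18 0.45 -0.007; 1 0.19 0.18 0.8 -0.007; 1 0.19 0.18 1 -0.007; 1 0.19 0.18 1 -0.007; 1 0.19 0.18 1 -0.007'; python3 go.py .5855 .246 .004 1.596; python3 look.py pics/w2.png cork rest_cork rest_vial rest_jar
```

```text
t: 4.4
ee_pos: [0.5815, 0.2445, 0.0443]
tcp_rot: [-3.129, 0.004, 1.596]
contact_force: [-2.1, 0.2, 0.2]
grip_width: 0.0859
finger_force: 0.0
4.4 [0.0076 0.0228 0.201  0.0001]
tcp [0.5815 0.2445 0.0443] [-3.1287  0.0038  1.5964]
cork 0.59 [323.5 234.7] [0.5853 0.2461] 
   sides [0.0373 0.0533 0.034  0.0533] yaw [np.float64(-3.133770876271977), np.float64(1.5496210837369595)]
rest_cork reject [0.5729 0.1425]
rest_vial 0.8 [ 89.4 254.6] [0.4489 0.2237] 
rest_vial reject [0.5735 0.1427]
```

View pics/w2.png

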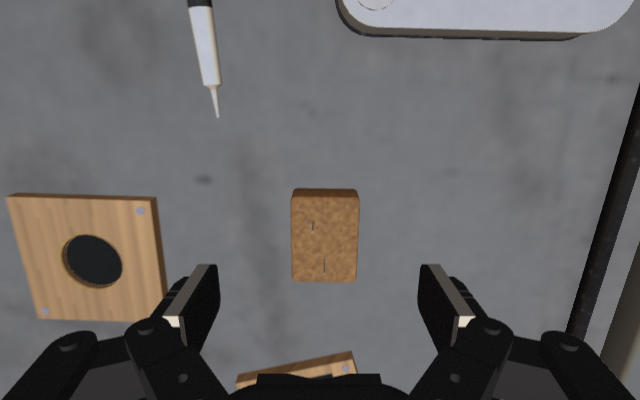

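```bash
python3 go.py .5855 .246 .004 1.596
```

```text
4.65 [ 0.0047 -0.0202  0.2521 -0.0006]
```

```bash
python3 -m crank '1 0 -0.01 0.12 0; 1 0 -0.01 0.24 0; 1 0 -0.01 0.24 0; 1 0 -0.01 0.24 0; -1 0 -0.01 0.24 0; -1 0 -0.01 0.24 0; -1 0 -0.01 0.24 0; -1 0 -0.01 0.24 0; -1 0 -0.01 0.24 0; -1 0 -0.01 0.24 0; -1 0 -0.01 0.24 0; -1 0 -0.01 0.24 0' 40
```

```text
t: 5.65
ee_pos: [0.5861, 0.2445, 0.0047]
tcp_rot: [3.14, -0.001, 1.594]
contact_force: [-1.0, 0.3, 5.7]
grip_width: 0.035
finger_force: 42.5
```

```bash
python3 go.py .578 .107 .1 1.836
```

```text
5.65 [-0.6858 -0.055  -0.4772 -0.0772]
```

```bash
python3 -m crank '-1 0 0 -0.15 0; -1 0 0 -0.3 0; -1 -0.15 -0.01 -0.48 -0.03; -1 -0.35 -0.03 -0.48 -0.077; -1 -0.56 -0.05 -0.48 -0.077; -1 -0.69 -0.055 -0.48 -0.077;-1 -0.69 -0.055 -0.48 -0.077;-1 -0.69 -0.055 -0.48 -0.077'; python3 look.py pics/w3.png cork rest_cork rest_vial rest_jar; python3 go.py .578 .107 .0075 1.836
```

```text
t: 6.32
ee_pos: [0.5773, 0.1027, 0.0995]
tcp_rot: [-3.141, 0.001, 1.83]
contact_force: [0.2, 1.0, -0.0]
grip_width: 0.0351
finger_force: 41.8
tcp [0.5773 0.1027 0.0995] [-3.1411  0.0013  1.8298]
cork reject [0.5913 0.0533]
rest_cork 0.94 [321.  191.5] [0.5788 0.1091] 
   sides [0.0814 0.0792 0.0812 0.0879] yaw [np.float64(1.798753543796557), np.float64(0.2804199228669186)]
rest_vial reject [0.4573 0.19  ]
rest_jar 0.63 [152.7 159.4] [0.4608 0.1014] 
rest_jar reject [0.5929 0.048 ]
6.5667 [-0.0081  0.0031  0.4573  0.0009]
```

View pics/w3.png

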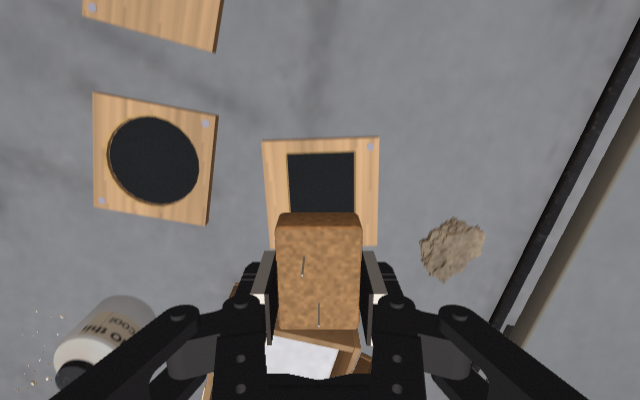

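The cork is held square at (318,270) and lines up with the recess at (321,182). Lowering it.

```bash
python3 -m crank '-1 -0.008 0.003 0.15 0.001; -1 -0.008 0.003 0.3 0.001; -1 -0.008 0.003 0.4 0.001; -1 -0.008 0.003 0.43 0.001; -1 -0.008 0.003 0.455 0.001; -1 -0.008 0.003 0.455 0.001; -1 -0.008 0.003 0.455 0.001' ; python3 go.py .578 .107 .0075 1.836
```

```text
t: 7.15
ee_pos: [0.5793, 0.1053, 0.0093]
tcp_rot: [3.139, 0.0, 1.833]
contact_force: [-0.2, 0.3, -0.6]
grip_width: 0.0354
finger_force: 41.7
7.15 [ 0.0098 -0.0042  0.0089 -0.0008]
```

```bash
python3 -m crank '-1 0.005 0 0.006 0; -1 0.005 0 0.006 0; 0 0.005 0 0.006 0; 0 0.005 0 0.006 0; 0.3 0.005 0 0.006 0; 0.3 0.005 0 0.006 0; 0.3 0.005 0 -0.1 0; 1 0.005 0 -0.3 0; 1 0.005 0 -0.5 0; 1 0.005 0 -0.7 0; 1 0.005 0 -0.9 0; 1 0.005 0 -1 0; 1 0.005 0 -1 0; 1 0.005 0 -1 0'; python3 look.py pics/w4.png cork rest_cork rest_jar jar; python3 go.py .452 -.02 .2 1.571
```

```text
t: 8.32
ee_pos: [0.5785, 0.1055, 0.2097]
tcp_rot: [3.139, 0.0, 1.832]
contact_force: [-0.6, -0.7, -0.5]
grip_width: 0.0857
finger_force: 0.0
tcp [0.5785 0.1055 0.2097] [3.1386 0.     1.8322]
cork reject [0.5791 0.1072]
rest_cork 0.62 [317.8 164.2] [0.5791 0.1087] 
   sides [0.0805 0.0787 0.0804 0.0845] yaw [np.float64(1.8262950401369744), np.float64(0.2916373405238646)]
rest_cork reject [0.46   0.1014]
rest_jar 0.64 [200.9 140.6] [0.4605 0.1016] 
jar 0.69 [162.8 270.9] [ 0.451  -0.0354] 
8.5667 [-0.4439 -0.7656  0.0352  0.0832]
```

View pics/w4.png

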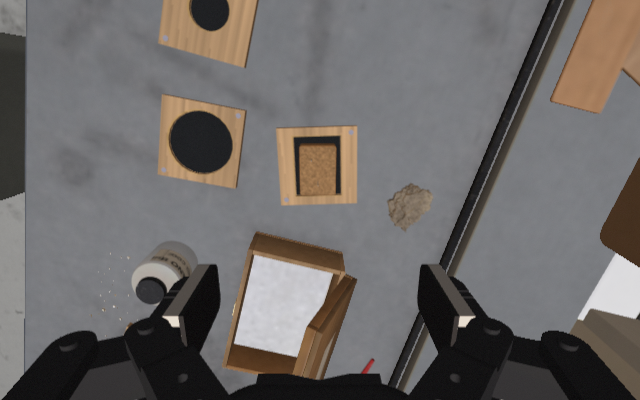

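Cork is seated in its recess: fit (0.579, 0.107) against the rest at (0.579, 0.109). Next is the jar, at about (162,271) in this picture.

```bash
python3 -m crank '1 -0.2 -0.2 0 0.04; 1 -0.3 -0.35 0 0.083; 1 -0.44 -0.55 0.03 0.083; 1 -0.44 -0.77 0.2 0.083; 1 -0.44 -0.77 0.45 0.083; 1 -0.44 -0.77 0.45 0.083; 1 -0.44 -0.77 0.45 0.083'; python3 look.py pics/w5.png rest_jar jar rest_bottle; python3 go.py .452 -.036 .022 1.571
```

```text
t: 9.15
ee_pos: [0.4457, -0.0203, 0.1142]
tcp_rot: [-3.128, 0.0, 1.569]
contact_force: [-0.8, -0.3, -0.1]
grip_width: 0.0853
finger_force: 0.0
tcp [ 0.4457 -0.0203  0.1142] [-3.1279  0.0003  1.5689]
rest_jar 0.89 [339.8  41.6] [0.4599 0.0847] cut
jar 0.7 [326.6 233.8] [ 0.4518 -0.0373] 
rest_bottle 0.66 [316.1 351.1] [ 0.4436 -0.167 ] 
9.35 [-0.0851 -0.0131  0.4866  0.0005]
```

View pics/w5.png

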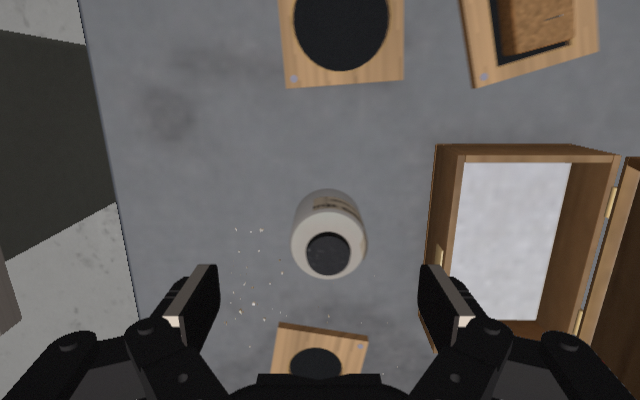

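The jar is at (328,235), centred between the fingers and clear of the specimen box. Grasping it.

```bash
python3 -m crank '1 -0.09 -0.012 0.05 0; 1 -0.09 -0.012 0.2 0; 1 -0.09 -0.012 0.35 0; 1 -0.09 -0.012 0.48 0; 1 -0.09 -0.012 0.48 0; 1 -0.09 -0.012 0.48 0; -1 -0.09 -0.012 0.48 0; -1 -0.09 -0.012 0.48 0; -1 -0.09 -0.012 0.48 0; -1 -0.09 -0.012 0.48 0; -1 -0.09 -0.012 0.48 0; -1 -0.09 -0.012 0.48 0' 40; python3 go.py .4595 .1015 .075 1.571
```

```text
t: 10.35
ee_pos: [0.4509, -0.0372, 0.0242]
tcp_rot: [3.138, -0.0, 1.572]
contact_force: [-0.3, 0.5, 7.2]
grip_width: 0.0509
finger_force: 40.7
10.35 [ 0.6935  0.0448 -0.2539  0.0003]
```

```bash
python3 -m crank '-1 0 0 -0.1 0; -1 0 0 -0.25 0; -1 0.15 0.01 -0.25 0; -1 0.33 0.02 -0.25 0; -1 0.5 0.04 -0.25 0; -1 0.65 0.045 -0.25 0; -1 0.69 0.045 -0.25 0; -1 0.69 0.045 -0.25 0; -1 0.69 0.045 -0.25 0' ; python3 look.py pics/w6.png rest_jar rest_vial; python3 go.py .4595 .1015 .0272 1.571
```

```text
t: 11.1
ee_pos: [0.4584, 0.1005, 0.0729]
tcp_rot: [3.141, 0.0, 1.573]
contact_force: [0.5, -1.0, -1.8]
grip_width: 0.0508
finger_force: 42.5
tcp [0.4584 0.1005 0.0729] [3.1408 0.0004 1.5726]
rest_jar reject [0.4603 0.0476]
rest_jar 0.56 [318.1 204.6] [0.4599 0.1056] 
rest_vial 0.79 [298.2  41.3] [0.4488 0.2001] cut
11.25 [ 0.0152  0.0047  0.2271 -0.0009]
```

View pics/w6.png

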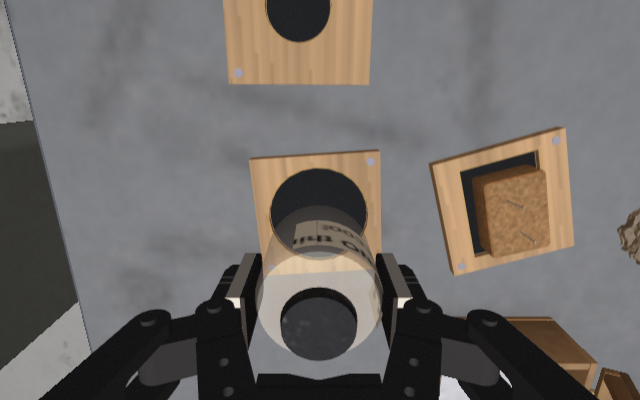

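Jar held upright; the recess at (319,214) is in line with the jar axis at (320,300). Lowering.

```bash
python3 -m crank '-1 0.01 0.005 0.1 0; -1 0.01 0.005 0.17 0; -1 0.01 0.005 0.2 0; -1 0.01 0.005 0.22 0; -1 0.01 0.005 0.23 0; -1 0.01 0.005 0.23 0; -1 0.01 0.005 0.23 0; 0.3 0.01 0.005 0.23 0; 0.5 0.01 0.005 0.23 0; 1 0.01 0.005 0.23 0; 1 0.01 0.005 0.23 0; 1 0.01 0.005 0.1 0; 1 0.01 0.005 -0.1 0; 1 0.01 0.005 -0.3 0; 1 0.01 0.005 -0.5 0; 1 0.01 0.005 -0.6 0;1 0.01 0.005 -0.6 0' ; python3 look.py pics/w7.png rest_jar jar; python3 go.py .44 -.16 .2 1.571
```

```text
t: 12.67
ee_pos: [0.4627, 0.1033, 0.197]
tcp_rot: [3.131, -0.003, 1.572]
contact_force: [0.2, 0.1, 0.9]
grip_width: 0.0856
finger_force: 0.0
tcp [0.4627 0.1033 0.197 ] [ 3.131  -0.0032  1.5719]
rest_jar 0.84 [311.9 171.9] [0.46   0.1021] 
jar reject [0.4608 0.0996]
12.8167 [-1.3143 -0.0957 -0.0412  0.0003]
```

View pics/w7.png

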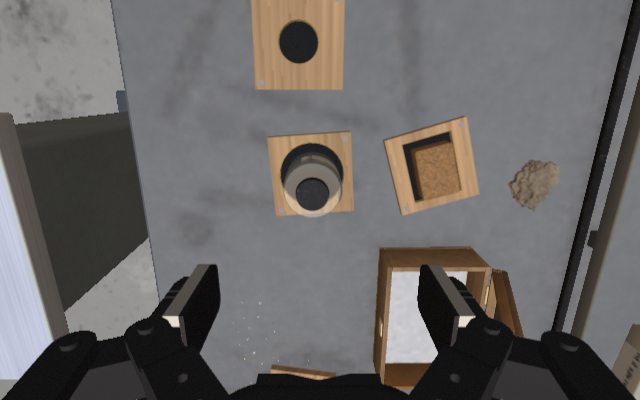

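Jar is seated (0.461, 0.100 against the rest at 0.460, 0.102). Next is the bottle.

```bash
python3 -m crank '1 -0.2 0 -0.05 0; 1 -0.4 0 -0.05 0; 1 -0.6 0 -0.05 0; 1 -0.8 0 -0.05 0; 1 -1 0 -0.05 0; 1 -1 0 -0.05 0'; python3 go.py .555 -.23 .18 1.571
```

```text
t: 13.32
ee_pos: [0.4576, -0.1075, 0.2013]
tcp_rot: [-3.139, 0.007, 1.556]
contact_force: [-0.2, -0.3, -0.6]
grip_width: 0.0853
finger_force: 0.0
13.3167 [-0.6044  0.4959  0.1095 -0.0047]
```

```bash
python3 -m crank '1 -0.2 0.1 0 0; 1 -0.35 0.2 0 0; 1 -0.5 0.35 0 0; 1 -0.6 0.5 0.06 0; 1 -0.6 0.5 0.1 0; 1 -0.6 0.5 0.1 0; 1 -0.6 0.5 0.1 0; 1 -0.6 0.5 0.1 0'; python3 look.py pics/w8.png bottle rest_bottle vial; python3 go.py .583 -.248 .03 1.571
```

```text
t: 13.98
ee_pos: [0.5586, -0.2158, 0.1815]
tcp_rot: [-3.139, -0.002, 1.572]
contact_force: [0.6, 0.5, 0.3]
grip_width: 0.0854
finger_force: 0.0
tcp [ 0.5586 -0.2158  0.1815] [-3.139  -0.0016  1.5725]
bottle 0.67 [346.6 217.6] [ 0.5841 -0.2427] 
14.1833 [-0.1579  0.1161  0.7658  0.0005]
```

View pics/w8.png

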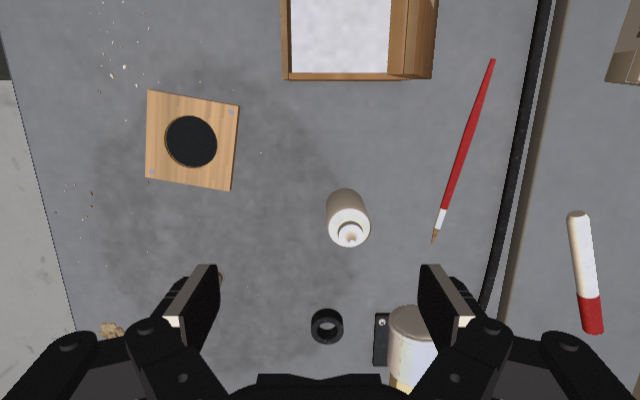

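Bottle at (348,217), rest_bottle recess at (191,140), loupe (327,325), all clear of the fingers' path.

```bash
python3 -c "
from plant import env
from h import *
P=env.camera_params('wrist');print(ray(P,(191,140.5),.004),ray(P,(192.5,140.5),.008))"
python3 -m crank '1 -0.15 0.125 0 0; 1 -0.15 0.125 0.2 0; 1 -0.15 0.125 0.4 0; 1 -0.15 0.125 0.6 0; 1 -0.15 0.125 0.75 0; 1 -0.15 0.125 0.76 0; 1 -0.15 0.125 0.76 0; -1 -0.15 0.125 0.76 0; -1 -0.15 0.125 0.76 0; -1 -0.15 0.125 0.76 0; -1 -0.15 0.125 0.76 0; -1 -0.15 0.125 0.76 0; -1 -0.15 0.125 0.76 0; -1 -0.15 0.125 0.76 0' 40; python3 go.py .443 -.182 .13 1.571
```

```text
[ 0.4435 -0.184   0.004 ] [ 0.4463 -0.1834  0.008 ]
t: 15.35
ee_pos: [0.5856, -0.2478, 0.0324]
tcp_rot: [3.139, 0.001, 1.571]
contact_force: [-1.3, 0.6, 7.7]
grip_width: 0.0358
finger_force: 39.6
15.35 [ 0.3288 -0.7116 -0.49    0.0002]
```

```bash
python3 -m crank '-1 0 0 -0.1 0; -1 0 0 -0.25 0; -1 0.08 -0.15 -0.3 0; -1 0.16 -0.33 -0.3 0; -1 0.24 -0.5 -0.3 0; -1 0.3 -0.65 -0.3 0; -1 0.32 -0.705 -0.3 0; -1 0.32 -0.705 -0.3 0;-1 0.32 -0.705 -0.3 0'; python3 look.py pics/w9.png bottle rest_bottle; python3 go.py .445 -.183 .0355 1.571
```

```text
t: 16.1
ee_pos: [0.4445, -0.1836, 0.091]
tcp_rot: [3.139, 0.001, 1.572]
contact_force: [0.3, -0.3, -0.2]
grip_width: 0.0362
finger_force: 40.3
tcp [ 0.4445 -0.1836  0.091 ] [3.1395 0.0008 1.5715]
bottle reject [ 0.446  -0.2155]
rest_bottle 0.68 [311.7 200.8] [ 0.4417 -0.1817] 
16.25 [ 0.0063 -0.0044  0.2754  0.0003]
```

View pics/w9.png

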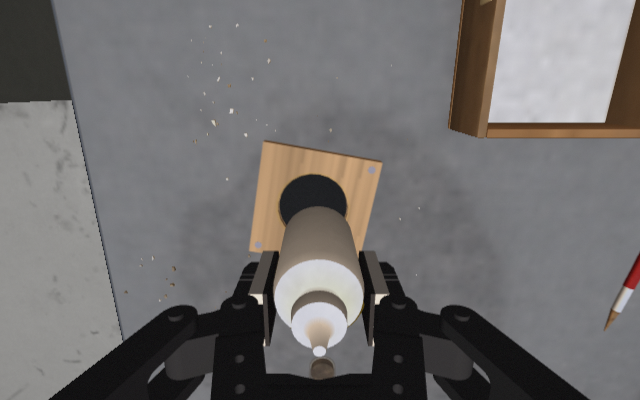

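Bottle upright in the grip; the recess is at about (313,206), a few pixels left of the bottle's foot (319). Shifting 3 mm and lowering.

```bash
python3 -m crank '-1 0.005 -0.013 0.1 0; -1 0.005 -0.013 0.2 0; -1 0.005 -0.013 0.24 0; -1 0.005 -0.013 0.265 0; -1 0.005 -0.013 0.275 0; -1 0.005 -0.013 0.275 0; -1 0.005 -0.013 0.275 0; 0 0.005 -0.013 0.275 0; 0.3 0.005 -0.013 0.275 0; 0.7 0.005 -0.013 0.275 0; 0.7 0.005 -0.013 0.275 0; 1 0.005 -0.013 0.1 0; 1 0.005 -0.013 -0.1 0; 1 0.005 -0.013 -0.3 0; 1 0.005 -0.013 -0.5 0; 1 0.005 -0.013 -0.5 0;1 0.005 -0.013 -0.5 0' ; python3 look.py pics/w10.png bottle rest_bottle vial; python3 go.py .452 -.30 .15 1.571
```

```text
t: 17.67
ee_pos: [0.4425, -0.1828, 0.1927]
tcp_rot: [3.136, 0.002, 1.572]
contact_force: [-0.6, 0.5, -1.0]
grip_width: 0.0853
finger_force: 0.0
tcp [ 0.4425 -0.1828  0.1927] [3.1359 0.0016 1.5719]
bottle reject [ 0.4435 -0.1795]
rest_bottle 0.66 [314.9 171.1] [ 0.4419 -0.1832] 
vial 0.62 [322.2 314.5] [ 0.4493 -0.3253] 
17.8667 [-0.5917  0.0598  0.1938  0.0002]
```

View pics/w10.png

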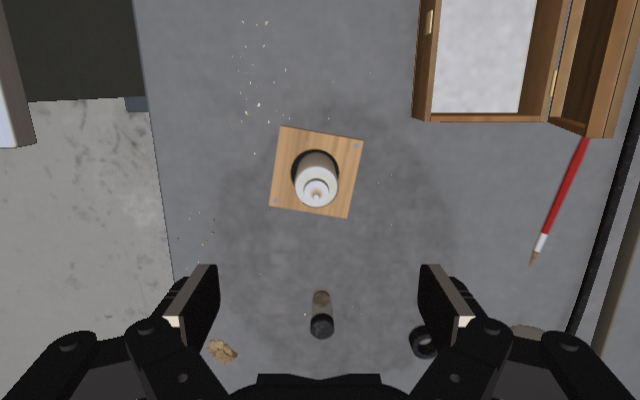

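Bottle is seated (0.4435, -0.180 against the rest at 0.442, -0.183). Next is the vial at (322,314).

```bash
python3 -m crank '1 -0.2 0.02 0 0; 1 -0.4 0.04 0 0; 1 -0.55 0.05 0.1 0; 1 -0.61 0.05 0.3 0; 1 -0.61 0.05 0.4 0; 1 -0.61 0.05 0.4 0; 1 -0.61 0.05 0.4 0; 1 -0.61 0.05 0.4 0'; python3 look.py pics/w11.png vial; python3 go.py .452 -.323 .009 1.571
```

```text
t: 18.53
ee_pos: [0.4517, -0.3041, 0.1107]
tcp_rot: [3.141, 0.0, 1.572]
contact_force: [0.2, -0.1, 0.1]
grip_width: 0.0854
finger_force: 0.0
tcp [ 0.4517 -0.3041  0.1107] [3.1413 0.     1.5724]
vial 0.88 [311.8 242.5] [ 0.4489 -0.3254] 
18.6333 [-0.0928 -0.003   0.5138  0.0005]
```

View pics/w11.png

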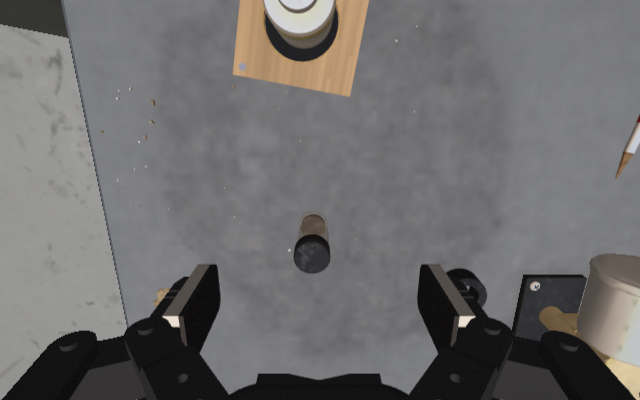

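Vial at (312,242), fit (0.449, -0.325), loupe well outside the fingers. Grasping.

```bash
python3 -m crank '1 -0.1 -0.015 0.05 0; 1 -0.1 -0.015 0.2 0; 1 -0.1 -0.015 0.35 0; 1 -0.1 -0.015 0.45 0; 1 -0.1 -0.015 0.5 0; 1 -0.1 -0.015 0.5 0; 1 -0.1 -0.015 0.5 0; 0 -0.1 -0.015 0.5 0; 0 -0.1 -0.015 0.5 0; -1 -0.1 -0.015 0.5 0; -1 -0.1 -0.015 0.5 0; -1 -0.1 -0.015 0.5 0; -1 -0.1 -0.015 0.5 0; -1 -0.1 -0.015 0.5 0; -1 -0.1 -0.015 0.5 0; -1 -0.1 -0.015 0.5 0; -1 -0.1 -0.015 0.5 0' 30; python3 go.py .449 .2225 .12 1.571
```

```text
t: 20.05
ee_pos: [0.4484, -0.3245, 0.0107]
tcp_rot: [3.141, 0.0, 1.571]
contact_force: [-0.4, -0.1, 5.1]
grip_width: 0.0218
finger_force: 29.3
20.05 [ 2.7348  0.0052 -0.5469  0.0002]
```

```bash
python3 -m crank '-1 0 0 -0.1 0; -1 0 0 -0.3 0; -1 0 0 -0.5 0; -1 0 0 -0.7 0; -1 0 0 -0.85 0; -1 0.1 0 -0.85 0; -1 0.25 0 -0.85 0; -1 0.4 0 -0.85 0; -1 0.6 0 -0.85 0; -1 0.8 0 -0.85 0; -1 1 0 -0.85 0' && python3 -m crank '-1 0.2 0 0 0; -1 0.4 0 0 0; -1 0.6 0 0 0; -1 0.8 0 0 0; -1 1 0 0 0; -1 1 0 0 0'; python3 go.py .449 .2225 .08 1.571
```

```text
t: 20.97
ee_pos: [0.4475, -0.1227, 0.1799]
tcp_rot: [-3.141, -0.0, 1.571]
contact_force: [0.8, 0.9, -0.6]
grip_width: 0.0212
finger_force: 29.4
t: 21.47
ee_pos: [0.447, 0.086, 0.1794]
tcp_rot: [-3.14, -0.005, 1.587]
contact_force: [-0.3, -0.0, 0.1]
grip_width: 0.0214
finger_force: 29.4
21.4667 [0.6797 0.0223 0.5004 0.0053]
```

```bash
python3 -m crank '-1 0.2 0 0 0; -1 0.4 0 0 0; -1 0.6 0 0.1 0; -1 0.72 0.005 0.3 0; -1 0.72 0.005 0.48 0; -1 0.72 0.005 0.48 0; -1 0.72 0.005 0.48 0; -1 0.72 0.005 0.48 0'; python3 look.py pics/w12.png rest_vial; python3 go.py .449 .2225 .0137 1.571
```

```text
t: 22.13
ee_pos: [0.4499, 0.2183, 0.0855]
tcp_rot: [3.14, 0.0, 1.569]
contact_force: [0.6, -0.2, 0.4]
grip_width: 0.0215
finger_force: 29.5
tcp [0.4499 0.2183 0.0855] [3.14   0.0005 1.5692]
rest_vial 0.57 [314.2 199.7] [0.4488 0.2227] 
rest_vial reject [0.4281 0.0867]
22.2333 [ 0.0182 -0.0103  0.3657 -0.0007]
```

View pics/w12.png

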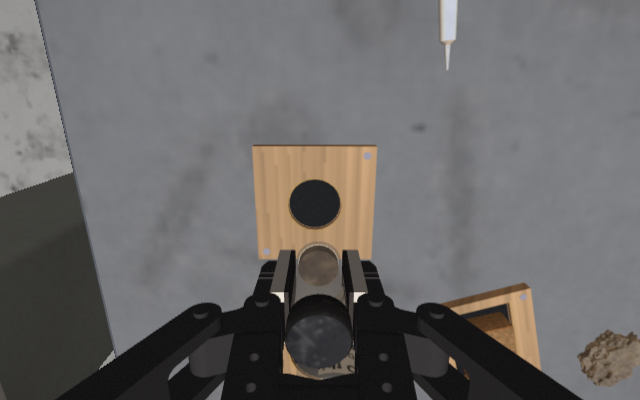

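Recess at (315,204), vial held upright at column 319. Shifting 2 mm and lowering.

```bash
python3 -m crank '-1 0.018 -0.01 0.1 0; -1 0.018 -0.01 0.22 0; -1 0.018 -0.01 0.3 0; -1 0.018 -0.01 0.34 0; -1 0.018 -0.01 0.36 0; -1 0.018 -0.01 0.364 0; -1 0.018 -0.01 0.364 0; -1 0.018 -0.01 0.364 0; -0.4 0.018 -0.01 0.364 0; 0 0.018 -0.01 0.364 0; 0.5 0.018 -0.01 0.364 0; 0.5 0.018 -0.01 0.364 0; 1 0.018 -0.01 0.2 0; 1 0.018 -0.01 0 0; 1 0.018 -0.01 -0.2 0; 1 0.018 -0.01 -0.4 0; 1 0.018 -0.01 -0.5 0;1 0.018 -0.01 -0.5 0;1 0.018 -0.01 -0.5 0;1 0.018 -0.01 -0.5 0' ; python3 look.py pics/w13.png vial rest_vial jar; python3 - <<'E'
from plant import env
import cv2
a=env.capture("scene")[110:330,190:450,::-1]; a=cv2.resize(a,(390,330),interpolation=cv2.INTER_CUBIC)
w=cv2.resize(cv2.imread("pics/w13.png")[60:300,150:500],(400,274))
import numpy as np
o=np.zeros((330,790,3),np.uint8);o[:,:390]=a;o[:274,390:]=w;cv2.imwrite("pics/fin.png",o)
E
```

```text
t: 23.9
ee_pos: [0.4458, 0.2232, 0.1834]
tcp_rot: [-3.14, 0.001, 1.572]
contact_force: [-0.5, -0.0, -0.3]
grip_width: 0.0851
finger_force: 0.0
tcp [0.4458 0.2232 0.1834] [-3.1396  0.0007  1.5719]
vial reject [0.4495 0.2204]
vial reject [0.461  0.1013]
rest_vial 0.78 [319.9 173.3] [0.4485 0.223 ] 
jar reject [0.461  0.0995]
jar reject [0.5676 0.1281]
```

View pics/fin.png

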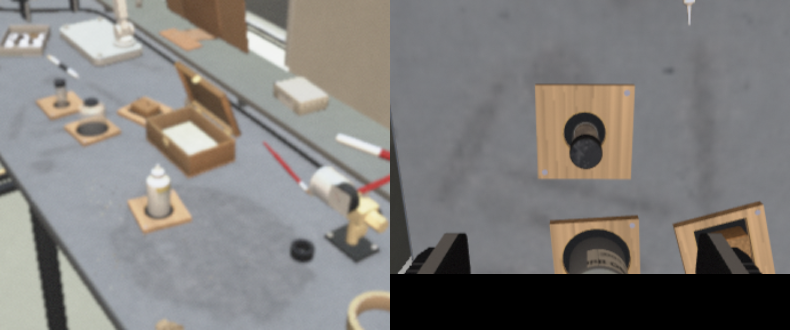

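All four stand upright in their own recesses and the loupe and stone are untouched: in the final composite the vial is at (586,145) in its rest, with the bottle, jar and cork seated. Handing in.

```bash
python3 -c "
from plant import env
print(env.close_job())"
```

```text
the job is handed in; nothing more can be done
None
```

The vial, bottle, jar and cork each stand upright in their own rest, within about 4 mm of centre by my camera measurements; the stone and loupe were left alone, and the job was handed in at about 24 s (the judge returned no verdict).

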